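Select the cross filter on the bench photometer and take a reading

ROBOT

A 6-joint arm with a two-finger parallel gripper is mounted at the origin on the work surface. World frame = base frame: x ahead of the robot, y to its left, z up, the work surface at z = 0. Lengths are in m, angles in rad, forces in N, time in s.
With the tool pointing down it reaches from about 0.3 to 0.875 m from the base axis. Payload 6.4 kg.
Tool frame: the origin (TCP) lies at the very end of the fingers, on their centre line; the grasp point (between the pads) lies grip_point_offset behind it (grip_point_offset is the distance from the TCP to the grasp point, in m); y points along the fingers, x is the direction in which the jaws open and shut, and the axes are right-handed (so a half turn about y gives the same grasp; the last joint's range is limited). The gripper opens to 85 mm and grips with 20 to 120 N. Pads are 22 mm wide; open, the fingers measure 114 mm over their backs; the gripper's body (76 mm by 85 mm) begins 54 mm behind the grasp point. The pads swing forward as they close: fully open they stand 13 mm farther back than shut.
Start: joints at [-1.533, 0.181, 1.607, -0, 1.354, -0.206], TCP at [0.139, -0.558, 0.231] pointing down, gripper open.
Joint ranges: [-2.99, 2.99], [-0.89, 2.07], [0.3, 2.58], [-1.14, 4.28], [0, 2.63], [-3.12, 3.12]. Speed limits (rad/s): [2.57, 2.57, 3.01, 3.14, 3.14, 3.14].

INTERFACE

Orientations are given as a unit quaternion [w, x, y, z].
In Python, from bench import get_obs, camera, camera_model, hand_in, grip_point_offset gives the robot as it stands.
- The arm moves only by the shell command python3 -m jog 'ROWS'. ROWS is JSON, a list of rows, each a list of 7 numbers: the shift along the tool's x, y, z in mm, then the turn, a rotation vector about the tool's x, y, z in degrees, then the gripper's target within -1 to 1 (shut at 1, half-way at 0, fully open at -1). In form: [[x, y, z, ax, ay, az, grip], ...]. A call has 1 to 8 rows; each row shifts and turns the commanded pose from where the row before left it, along the tool's axes as they then stand; what a row does not reach is not made up. A row lasts 1/12 s, in which the tool goes at most 41.7 mm and 7.16 degrees, less where a joint would pass 70% of its speed; a pose out of reach is approached as far as the arm can. A call is refused whole if a number of a shift passes 41.7 or a number of a turn 7.16, either way. A call with a gripper value outside its range is refused whole. The fingers move at their own pace and stop on an object; the grip force is fixed at half the most. Time passes only in rows, so rows that do not move let the fingers close. It gives the time, the measured TCP pose, the force and the opening at its end, in the units of the state.
- get_obs(): the state, without advancing time (a new reading comes with each control period).
- camera(name): name is "scene" or "side" or "wrist"; returns the picture (480x640x3 uint8, blue, green, red); there is no depth.
- camera_model(name): a dict with "K" (3x3 intrinsics, pixels), "pose" (4x4, takes a point from camera to world coordinates). Camera axes: x right, y down, z forward; pixel columns grow to the right and rows downward; lengths in m; the calibration is good to about 2 mm. A picture is of the moment at which its call begins: read the wrist's pose just before it. camera_model takes no time and is no camera call; for the wrist camera it gives the pose at the moment of the call.
- hand_in(): hands the job in, once; it reports no verdict.
The state is a dict: "time_s": time; "q": joint angles; "dq": joint speeds; "joint_efforts": joint torques, N m; "eef_pos": TCP position; "eef_rot": TCP orientation; "wrist_force": force on the tool from outside, world axes, zero at the start; "torque": the same for the moment, N m; "opening": opening from 0.0 (shut) to 1.0 (fully open).
Only numpy, scipy, OpenCV 4.12 (cv2) and the standard library are available. Lean on these libraries where they do the work, as an engineer would, in place of code of your own. Each camera call takes 0.05 s, during which the arm holds its last target.

TASK

With a fingertip, gently push the tab of the photometer's filter turret round until it points at the middle of the plate marked with the cross. Then press the grey read button all the way down and let go, leaving the turret set. Do not press the button before the turret is set, and leave the vial, the bottle, the jar and the dish where they stand.

Things in the scene. Friction and masses are not known exactly. Their poses are not given: they have to be found in the camera images.
- photometer: white fixed bench instrument, a flat box 236 mm deep (x), 256 wide (y), 70 high; its front (-x, blank dark display) faces the robot, turned by up to 0.4 rad. Origin: centre of its underside. On its flat top (mm, its own axes): filter turret at x -20, y 0, four round plates around the turret's front half, read button at x 70, y 75, black collar 33 across, 14 high, with the vial at x 75, y -70
- turret_axis (a point): point on the turret's upright axis, level with the photometer's top. Angles about it, from the photometer's front (-x) direction, anticlockwise seen from above: the plates lie at -90, -45, +45 and +90 degrees, the tab starts within 20 degrees of 0, the turret's stops are at -112 and +112. It turns stiffly (0.1 N m friction, 2 to 3 N on the tab), without clicks, and stays where it is left
- turret: aluminium disc 82 mm across, top 12 mm above the photometer's top, hub 24 mm across to 22 mm; only turns. Origin on the axis, level with the photometer's top. Its tab is a black upright radial fin along its own -x axis, 10 mm thick, 24 to 66 mm from the axis, 5 to 40 mm above the photometer's top; outside the disc, beyond 41 mm, fingers have free space beside it
- tab_aim (a point): the point the tab points at: straight out along the tab, 88 mm from the turret's axis (22 mm beyond the tab's outer end), 2 mm above the photometer's top. It lies over a plate's middle when the tab points at that plate
- label_cross: round white plate, 34 mm across and 2.5 mm thick, fixed on the photometer's top, with a black plus-shaped cross (28 mm, strokes 7 mm wide) on it. Origin: centre of its underside, level with the photometer's top, 88 mm from the turret's axis. Which of the four places it has changes from run to run
- label_bar: round white plate, 34 mm across and 2.5 mm thick, fixed on the photometer's top, with a black single straight bar (28 by 7 mm) on it. Origin: centre of its underside, level with the photometer's top, 88 mm from the turret's axis. Which of the four places it has changes from run to run
- label_ring: round white plate, 34 mm across and 2.5 mm thick, fixed on the photometer's top, with a black ring (23 mm across, open middle) on it. Origin: centre of its underside, level with the photometer's top, 88 mm from the turret's axis. Which of the four places it has changes from run to run
- label_square: round white plate, 34 mm across and 2.5 mm thick, fixed on the photometer's top, with a black solid square (16 mm) on it. Origin: centre of its underside, level with the photometer's top, 88 mm from the turret's axis. Which of the four places it has changes from run to run
- read_button (a joint): travel of the read button in m: 0 up, 0.006 fully down; springs back; about 4 N fully down
- read_button_top (a point): centre of the top of the round grey push button, 30 mm across, in a black housing on the photometer's top; pressed straight down
- vial: loose closed glass vial, 22 mm across, 52 mm high, standing in the collar on the photometer's top, white cap. Origin: centre of its underside
- dropper: loose small clear plastic bottle, 34 mm across, 85 mm high, on the table left (+y) of the photometer. Origin: centre of its underside
- jar: loose amber jar with a copper-coloured lid, 68 mm across, 85 mm high, on the table right (-y) of the photometer. Origin: centre of its underside
- dish: loose white ceramic dish, 80 mm across, 22 mm high, on the table behind (+x) the photometer. Origin: centre of its underside
Things that resemble listed ones, but are neither listed nor needed, are in the scene too. There is more than one size of the dropper; the job needs the larger. Of the things that look like the jar, the largest one is meant.

How it is judged:
By the outcome, as a careful person would: the job done as asked, in the order asked, and still so for the second after the job is handed in, with the robot touching nothing.
It also fails if it takes over 45 s, if anything falls off the work surface, if the arm or the gripper's body presses on something with over 40 N, if the wrist force passes 120 N, or if a joint passes its speed limit or range.

## Working session

There is one attempt and no reset: what is moved stays moved. The work goes in short steps, Python scripts to look and compute and a shell command to move; the robot and the scene stay as the last step left them, time stands still between calls to the robot, and variables do not carry over. Pictures are saved under pics/ and viewed, and the job is handed in when it is done.

```bash
ls; mkdir -p pics
python3 - <<'E'
from bench import *
import bench,cv2,numpy as np
print(get_obs()); print(grip_point_offset)
for n in ("scene","side"):
    cv2.imwrite(f"pics/{n}0.png",camera(n)); m=camera_model(n); print(n,np.round(m["K"],1).tolist(),np.round(m["pose"],3).tolist())
E
```

```text
pics
{'time_s': 0.0, 'q': array([-1.53330196e+00,  1.81560018e-01,  1.60803033e+00, -9.53422312e-06,
        1.35375969e+00, -2.06264015e-01]), 'dq': array([-1.15513874e-03, -3.86815522e-04,  1.26825599e-03,  6.78557511e-04,
        6.71175512e-04, -9.94130036e-05]), 'joint_efforts': array([-1.48252307e-04, -4.44869256e+01, -3.51342523e+01, -3.67152161e-04,
        9.03120730e-03, -9.53951201e-06]), 'eef_pos': array([ 0.1387901 , -0.55742822,  0.23036268]), 'eef_rot': array([ 0.55755272, -0.55660734,  0.43590465, -0.43509811]), 'wrist_force': array([-0.63291195,  0.08284831, -0.21488102]), 'torque': array([ 0.03000241,  0.01500557, -0.00863861]), 'opening': 1.000138959729191}
0.0187
scene [[482.2, 0.0, 319.5], [0.0, 482.2, 239.3], [0.0, 0.0, 1.0]] [[-0.283, 0.697, -0.659, 1.208], [0.959, 0.193, -0.208, 0.168], [-0.018, -0.691, -0.723, 0.787], [0.0, 0.0, 0.0, 1.0]]
side [[546.7, 0.0, 319.1], [0.0, 546.7, 245.4], [0.0, 0.0, 1.0]] [[-0.958, -0.224, 0.178, 0.438], [-0.286, 0.731, -0.62, 0.542], [0.009, -0.645, -0.764, 0.752], [0.0, 0.0, 0.0, 1.0]]
```

View pics/scene0.png

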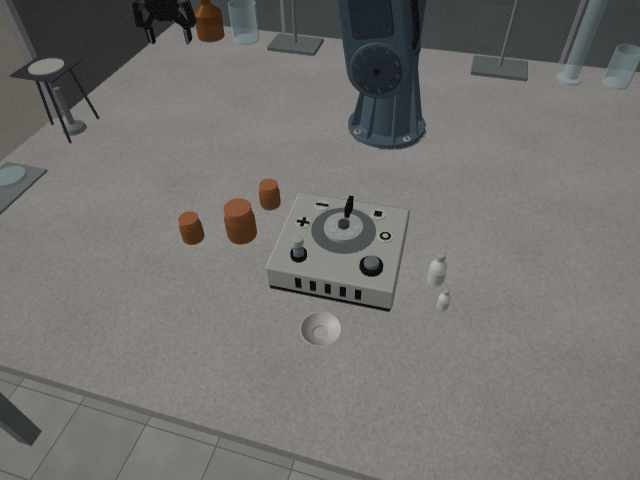

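View pics/side0.png

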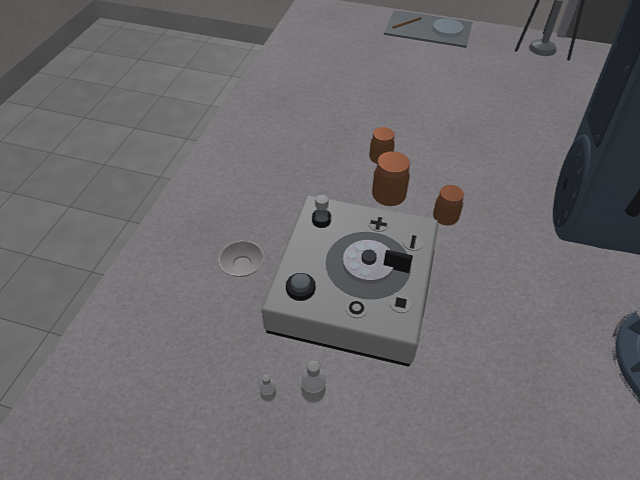

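The cross plate is on the photometer's right (-y) side, at +90°, with the bar at +45°, the square at -45° and the ring at -90°. Next I'll zoom in to measure.

Run:
```python
import cv2
a=cv2.imread("pics/scene0.png")[185:315,260:420]; cv2.imwrite("pics/scene0c.png",cv2.resize(a,None,fx=4.8,fy=4.5,interpolation=cv2.INTER_CUBIC) if 0 else cv2.resize(a,None,fx=4.5,fy=4.5,interpolation=cv2.INTER_CUBIC))
a=cv2.imread("pics/side0.png")[185:365,255:445]; cv2.imwrite("pics/side0c.png",cv2.resize(a,None,fx=3.3,fy=3.3,interpolation=cv2.INTER_CUBIC))
```

```text
(no output)
```

View pics/scene0c.png

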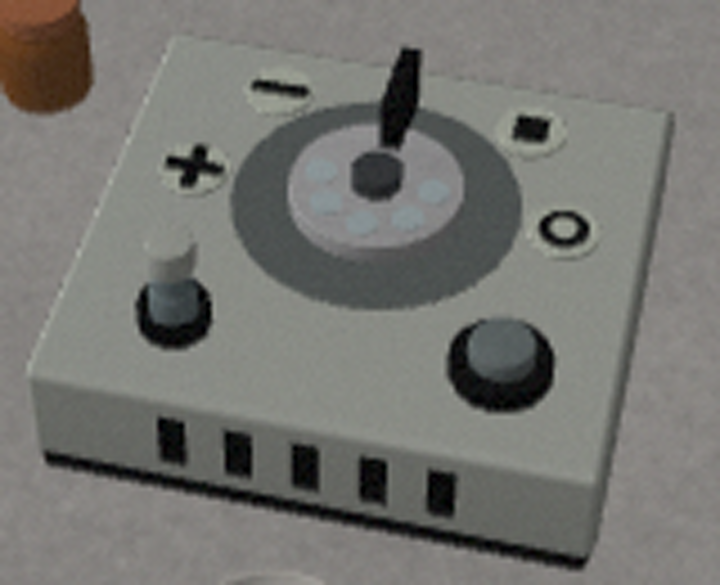

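View pics/side0c.png

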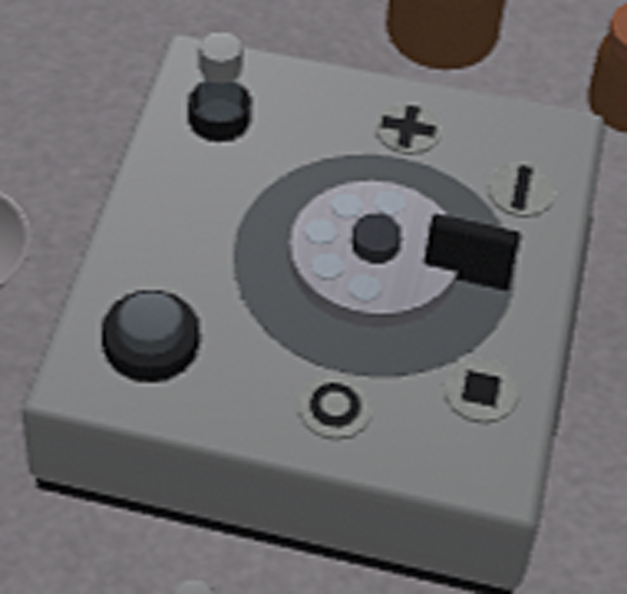

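```bash
cat > h.py <<'E'
import numpy as np,cv2
from scipy.optimize import least_squares
from scipy.spatial.transform import Rotation as R
from bench import *
def proj(m,P):
    T=np.linalg.inv(m["pose"]); p=(T[:3,:3]@np.atleast_2d(P).T).T+T[:3,3]
    q=(m["K"]@p.T).T; return q[:,:2]/q[:,2:]
def back(m,uv,z):
    d=m["pose"][:3,:3]@np.linalg.inv(m["K"])@np.array([*uv,1]); o=m["pose"][:3,3]
    return o+d*(z-o[2])/d[2]
def pol(a,r,z): a=np.radians(a); return [-.020-r*np.cos(a),-r*np.sin(a),z]
def W(p,P): # p=x,y,yaw
    P=np.atleast_2d(P); c,s=np.cos(p[2]),np.sin(p[2])
    return np.c_[p[0]+c*P[:,0]-s*P[:,1],p[1]+s*P[:,0]+c*P[:,1],P[:,2]]
E
python3 - <<'E'
from h import *
L=np.array([pol(90,.088,.0725),pol(45,.088,.0725),pol(-45,.088,.0725),pol(-90,.088,.0725),[-.02,0,.092]])
sc=np.array([[195,166],[280,89],[530,129],[564,229],[377,169]])/4.5+[260,185]
si=np.array([[408,128],[522,188],[482,389],[335,405],[377,233]])/3.3+[255,185]
ms,md=camera_model("scene"),camera_model("side")
for nm,w in(("both",(1,1)),("scene",(1,0)),("side",(0,1))):
    f=lambda p:np.r_[w[0]*(proj(ms,W(p,L))-sc).ravel(),w[1]*(proj(md,W(p,L))-si).ravel()]
    r=least_squares(f,[.45,0,0]); print(nm,np.round(r.x,4),np.round(r.fun,1).tolist())
    if nm=="both": p=r.x
print("axis",W(p,[-.02,0,.07]),"btn",W(p,[.07,.075,.07]),"vial",W(p,[.075,-.07,.07]))
for a in range(-20,21,5):
    print(a,np.round((proj(ms,W(p,[pol(a,.024,.11),pol(a,.066,.11),pol(a,.066,.075)]))-[260,185])*4.5).tolist(),np.round((proj(md,W(p,[pol(a,.024,.11),pol(a,.066,.11),pol(a,.066,.075)]))-[255,185])*3.3).tolist())
o=get_obs();print(R.from_quat(np.roll(o["eef_rot"],-1)).as_matrix().round(2))
E
```

```text
both [0.5319 0.0033 0.034 ] [-0.1, -0.6, -0.0, -0.8, 0.3, -0.7, 0.1, -0.8, 0.1, -1.2, -0.4, -0.3, -0.5, 0.0, -0.5, 0.2, -0.3, 0.2, -0.3, -0.4]
scene [0.5343 0.0038 0.0338] [-0.2, 0.2, -0.1, -0.0, 0.3, 0.1, 0.0, 0.1, -0.0, -0.3, -0.0, -0.0, -0.0, -0.0, -0.0, 0.0, -0.0, 0.0, -0.0, -0.0]
side [0.5312 0.0032 0.0335] [-0.0, -0.0, 0.0, -0.0, 0.0, -0.0, 0.0, -0.0, 0.0, -0.0, 0.0, -0.3, -0.1, 0.1, -0.1, 0.2, 0.1, 0.3, 0.1, -0.3]
axis [[0.5118862  0.00266921 0.07      ]] btn [[0.59928404 0.08068599 0.07      ]] vial [[ 0.60921138 -0.06406016  0.07      ]]
-20 [[406.0, 105.0], [454.0, 55.0], [450.0, 109.0]] [[424.0, 230.0], [504.0, 272.0], [494.0, 318.0]]
-15 [[402.0, 104.0], [443.0, 50.0], [440.0, 105.0]] [[426.0, 227.0], [510.0, 263.0], [500.0, 310.0]]
-10 [[398.0, 102.0], [432.0, 47.0], [429.0, 102.0]] [[427.0, 224.0], [514.0, 255.0], [504.0, 301.0]]
-5 [[394.0, 101.0], [420.0, 44.0], [418.0, 99.0]] [[429.0, 221.0], [518.0, 245.0], [507.0, 292.0]]
0 [[389.0, 100.0], [408.0, 42.0], [406.0, 97.0]] [[430.0, 218.0], [520.0, 236.0], [510.0, 283.0]]
5 [[385.0, 100.0], [396.0, 40.0], [394.0, 95.0]] [[430.0, 214.0], [521.0, 227.0], [511.0, 273.0]]
10 [[380.0, 99.0], [384.0, 40.0], [383.0, 94.0]] [[431.0, 211.0], [522.0, 217.0], [511.0, 264.0]]
15 [[376.0, 99.0], [372.0, 39.0], [371.0, 94.0]] [[431.0, 207.0], [521.0, 208.0], [511.0, 254.0]]
20 [[371.0, 100.0], [360.0, 40.0], [359.0, 95.0]] [[430.0, 204.0], [519.0, 198.0], [509.0, 245.0]]
[[ 0.24 -0.    0.97]
 [-0.97  0.    0.24]
 [-0.   -1.    0.  ]]
```

```bash
python3 -m jog '[[-24,0,22,0,0,0,1],[-28,0,25,0,0,0,1],[-28,0,25,0,0,0,1],[-28,0,25,0,0,0,1],[-28,0,25,0,0,0,1],[-28,0,25,0,0,0,1],[-28,0,25,0,0,0,1],[-28,0,25,0,0,0,1]]'; python3 -m jog '[[-28,0,25,0,0,0,1],[-28,0,25,0,0,0,1],[-28,0,25,0,0,0,1],[-28,0,25,0,0,0,1],[-28,0,25,0,0,0,1],[-28,0,25,0,0,0,1],[-25,0,25,0,0,0,1],[-23,0,22,0,0,0,1]]'
```

```text
time_s: 0.77
eef_pos: [0.2772, -0.295, 0.231]
eef_rot: [0.557, -0.557, 0.436, -0.436]
wrist_force: [1.4, -0.7, 0.8]
opening: 0.002
time_s: 1.43
eef_pos: [0.4164, -0.0375, 0.2312]
eef_rot: [0.557, -0.557, 0.435, -0.435]
wrist_force: [0.9, -0.7, 0.8]
opening: 0.007
```

```bash
cat >> h.py <<'E'
p0=np.array([.532,.0034,.0338])
def tgt(local,yawx_local,p=p0):
    """print remaining tool-frame shift (mm) and turn about tool y (deg). yawx_local: tool x heading in photometer frame, deg"""
    o=get_obs(); M=R.from_quat(np.roll(o["eef_rot"],-1)).as_matrix()
    d=W(p,local)[0]-o["eef_pos"]; yaw=np.degrees(np.arctan2(M[1,0],M[0,0]))
    dy=(yawx_local+np.degrees(p[2])-yaw+180)%360-180
    print("shift mm",(M.T@d*1000).round(1),"turn about y",round(-dy,2),"pos",o["eef_pos"].round(4),"t",round(o["time_s"],2),"F",o["wrist_force"].round(1),"op",round(o["opening"],3),"tilt",M[2].round(3))
E
python3 - <<'E'
from h import *
tgt([-.073,.0275,.16],-90)
cv2.imwrite("pics/w1.png",camera("wrist"));print(camera_model("wrist"))
E
```

```text
shift mm [-53.9  71.2  56.5] turn about y 12.08 pos [ 0.4164 -0.0375  0.2312] t 1.43 F [ 0.9 -0.7  0.8] op 0.007 tilt [-0. -1.  0.]
{'K': array([[364.20681761,   0.        , 317.4630743 ],
       [  0.        , 364.20681761, 232.19100888],
       [  0.        ,   0.        ,   1.        ]]), 'pose': array([[ 0.24429868, -0.93505245, -0.25689505,  0.48375314],
       [-0.96969811, -0.23609647, -0.06280149, -0.01776017],
       [-0.00192933,  0.26445296, -0.96439665,  0.37464227],
       [ 0.        ,  0.        ,  0.        ,  1.        ]])}
```

View pics/w1.png

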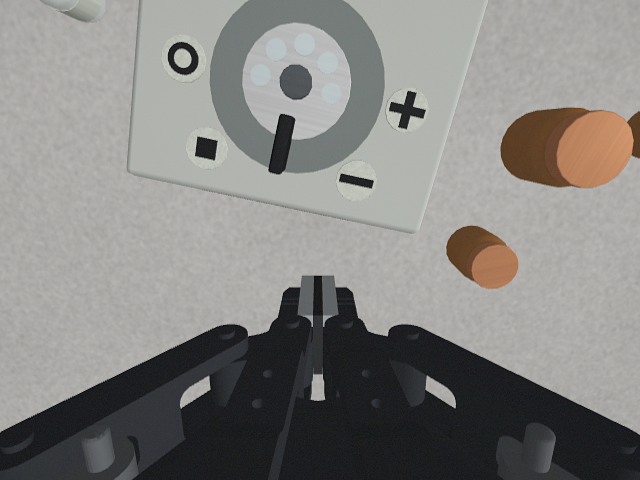

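Run:
```python
from h import *
L=np.array([pol(90,.088,.0725),pol(45,.088,.0725),pol(-45,.088,.0725),pol(-90,.088,.0725),[-.02,0,.092]])
sc=np.array([[195,166],[280,89],[530,129],[564,229],[377,169]])/4.5+[260,185]
si=np.array([[408,128],[522,188],[482,389],[335,405],[377,233]])/3.3+[255,185]
wr=np.array([[407,110],[356,181],[207,149],[183,59],[296,82]])
ms,md,mw=map(camera_model,("scene","side","wrist"))
for w in((1,1,1),(0,0,1)):
    f=lambda p:np.r_[w[0]*(proj(ms,W(p,L))-sc).ravel(),w[1]*(proj(md,W(p,L))-si).ravel(),w[2]*(proj(mw,W(p,L))-wr).ravel()]
    r=least_squares(f,[.45,0,0]); print(np.round(r.x,4),np.round(r.fun,1)[-10:].tolist())
p=r.x
for a in(-8,-4,0,4): print(a,proj(mw,W(p,[pol(a,.066,.11),pol(a,.024,.11)])).round(0).tolist())
```

```text
[0.5334 0.0066 0.0362] [0.6, 1.0, 1.0, 0.5, 0.7, 0.3, 1.8, 1.3, 0.6, 0.8]
[0.5338 0.0074 0.0367] [-0.3, 0.2, 0.2, -0.3, -0.2, -0.4, 0.7, 0.5, -0.4, -0.1]
-8 [[264.0, 171.0], [283.0, 113.0]]
-4 [[270.0, 173.0], [285.0, 114.0]]
0 [[276.0, 175.0], [287.0, 115.0]]
4 [[283.0, 176.0], [290.0, 115.0]]
```

```bash
sed -i 's/^p0=.*/p0=np.array([.5330,.0055,.0355])/' h.py; python3 -m jog '[[-28,15,29,0,0,0,1],[-28,15,29,0,0,0,1],[0,20,0,0,6,0,1],[0,20,0,0,6,0,1],[0,0,0,0,0,0,1]]'
python3 - <<'E'
from h import *
tgt([-.073,.0275,.087],-90)
cv2.imwrite("pics/w2.png",camera("wrist"))
E
```

```text
time_s: 1.9
eef_pos: [0.4543, 0.0278, 0.1581]
eef_rot: [-0.507, 0.51, -0.494, 0.489]
wrist_force: [-0.6, 0.3, -0.2]
opening: -0.002
shift mm [-2.3 71.1  5.4] turn about y -0.17 pos [0.4543 0.0278 0.1581] t 1.9 F [-0.6  0.3 -0.2] op -0.002 tilt [-0.002 -1.    -0.008]
```

View pics/w2.png

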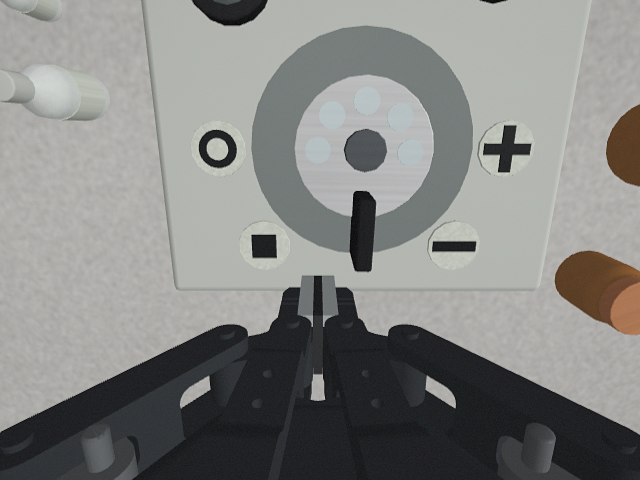

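```bash
python3 -m jog '[[-1,20,3,0,0,0,1],[0,20,2,0,0,0,1],[0,20,0,0,0,0,1],[0,10,0,0,0,0,1],[0,0,0,0,0,0,1]]'
python3 - <<'E'
from h import *
tgt([-.073,.0275,.087],-90)
cv2.imwrite("pics/w3.png",camera("wrist"))
E
```

```text
time_s: 2.37
eef_pos: [0.4611, 0.0273, 0.0912]
eef_rot: [-0.508, 0.509, -0.492, 0.49]
wrist_force: [-0.4, -0.0, -0.5]
opening: -0.003
shift mm [-3.2  4.2 -1.9] turn about y 0.0 pos [0.4611 0.0273 0.0912] t 2.37 F [-0.4 -0.  -0.5] op -0.003 tilt [-0.001 -1.    -0.003]
```

View pics/w3.png

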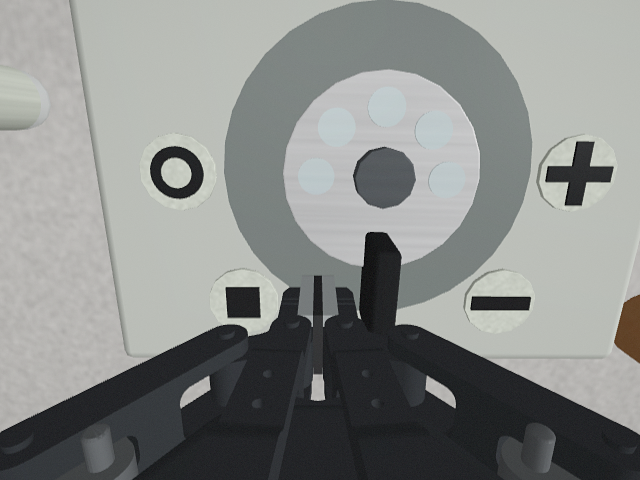

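```bash
cat > fit.py <<'E'
from h import *
L=np.array([pol(90,.088,.0725),pol(45,.088,.0725),pol(-45,.088,.0725),pol(-90,.088,.0725),[-.02,0,.092]])
def fitw(wr):
    mw=camera_model("wrist"); i=[k for k in range(5) if wr[k] is not None]
    w=np.array([wr[k] for k in i],float)
    r=least_squares(lambda p:(proj(mw,W(p,L[i]))-w).ravel(),p0); print("wrist fit",r.x.round(4),r.fun.round(1).tolist()); return r.x
E
python3 - <<'E'
from fit import *
p=fitw([(578,174),(500,302),(244,302),(177,172),(385,178)])
mw=camera_model("wrist")
for a in(-4,0,4): print(a,proj(mw,W(p,[pol(a,.066,.11),pol(a,.024,.11)])).round(0).tolist())
print("axis in TCP frame:");tgt([-.02,0,.087],-90,p)
E
python3 -m jog '[[2,3,-1,0,0,0,1],[3,0,-1,0,0,0,1],[3,0,0,0,0,0,1],[0,0,0,0,0,0,1]]'
```

```text
wrist fit [0.533  0.0026 0.0325] [-2.5, -0.4, -1.4, -0.8, 0.7, -1.3, 2.5, 0.6, 0.5, 0.6]
-4 [[373.0, 352.0], [386.0, 251.0]]
0 [[385.0, 352.0], [391.0, 251.0]]
4 [[397.0, 352.0], [396.0, 251.0]]
axis in TCP frame:
shift mm [27.   5.3 50.1] turn about y 0.15 pos [0.462  0.0272 0.0924] t 2.42 F [-0.1 -0.1  0.3] op 0.002 tilt [-0.    -1.    -0.001]
time_s: 2.75
eef_pos: [0.461, 0.019, 0.0901]
eef_rot: [0.509, -0.508, 0.491, -0.492]
wrist_force: [0.1, 0.7, 0.8]
opening: -0.004
```

```bash
sed -i 's/^p0=.*/p0=np.array([.5325,.0035,.0335])/' h.py; python3 -m jog '[[2,0,0,0,0,0,1],[2,0,0,0,0,0,1],[0,0,0,0,0,0,1]]';python3 -m jog '[[2,0,0,0,0,0,1],[0,0,0,0,0,0,1]]'
python3 - <<'E'
from h import *
tgt([-.073,.0275,.087],-90)
cv2.imwrite("pics/w4.png",camera("wrist"))
E
```

```text
time_s: 3.0
eef_pos: [0.461, 0.0153, 0.0896]
eef_rot: [0.509, -0.508, 0.491, -0.492]
wrist_force: [-1.0, 1.0, 1.0]
opening: 0.002
time_s: 3.17
eef_pos: [0.461, 0.0133, 0.0894]
eef_rot: [0.509, -0.508, 0.491, -0.491]
wrist_force: [-0.5, 1.7, 1.6]
opening: 0.0
shift mm [-15.3   2.3  -1.8] turn about y 0.05 pos [0.461  0.0133 0.0894] t 3.17 F [-0.5  1.7  1.6] op 0.0 tilt [ 0. -1.  0.]
```

View pics/w4.png

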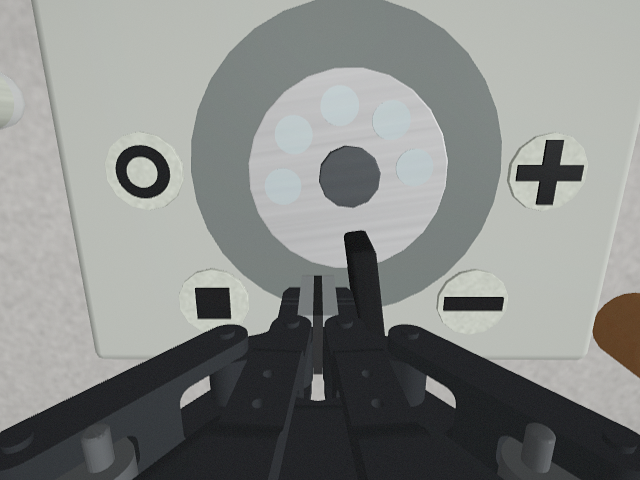

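```bash
python3 -m jog '[[4.5,0,-0.9,0,-5,0,1],[4.5,0,-0.9,0,-5,0,1],[4.5,0,-0.9,0,-5,0,1],[4.5,0,-0.9,0,-5,0,1],[4.5,0,-0.9,0,-5,0,1],[4.5,0,-0.9,0,-5,0,1],[4.5,0,-0.9,0,-5,0,1],[0,0,0,0,0,0,1]]'
python3 - <<'E'
from h import *
tgt([-.02,0,.087],-90)
cv2.imwrite("pics/w5.png",camera("wrist"))
E
```

```text
time_s: 3.88
eef_pos: [0.4638, -0.0184, 0.089]
eef_rot: [-0.633, 0.633, -0.315, 0.315]
wrist_force: [-0.1, 0.4, -0.8]
opening: -0.001
shift mm [12.5  2.  51.6] turn about y 35.2 pos [ 0.4638 -0.0184  0.089 ] t 3.88 F [-0.1  0.4 -0.8] op -0.001 tilt [-0. -1. -0.]
```

View pics/w5.png

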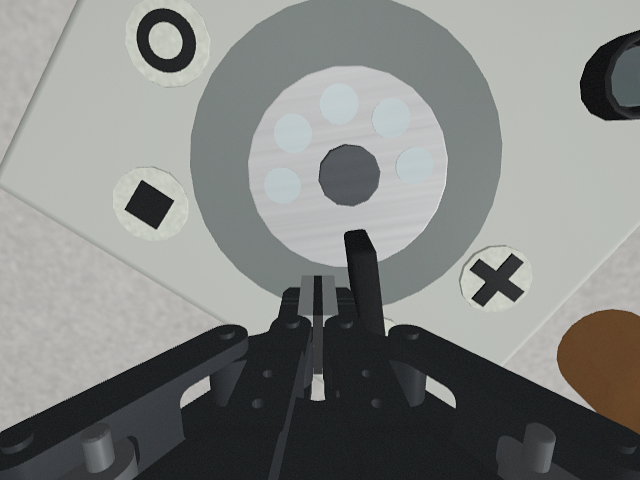

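```bash
python3 -m jog '[[4.5,0,-0.9,0,-5,0,1],[4.5,0,-0.9,0,-5,0,1],[4.5,0,-0.9,0,-5,0,1],[4.5,0,-0.9,0,-5,0,1],[4.5,0,-0.9,0,-5,0,1],[4.5,0,-0.9,0,-5,0,1],[4.5,0,-0.9,0,-5,0,1],[0,0,0,0,0,0,1]]'
python3 - <<'E'
from h import *
tgt([-.02,0,.087],-90)
cv2.imwrite("pics/w6.png",camera("wrist"))
cv2.imwrite("pics/s6.png",cv2.resize(camera("side")[165:365,255:455],None,fx=3,fy=3,interpolation=cv2.INTER_CUBIC))
E
```

```text
time_s: 4.6
eef_pos: [0.4844, -0.0422, 0.089]
eef_rot: [-0.698, 0.698, -0.111, 0.11]
wrist_force: [-1.1, -1.0, -0.4]
opening: 0.0
shift mm [12.8  1.9 51.5] turn about y 70.06 pos [ 0.4844 -0.0422  0.089 ] t 4.6 F [-1.1 -1.  -0.4] op 0.0 tilt [-0.001 -1.    -0.   ]
```

View pics/w6.png

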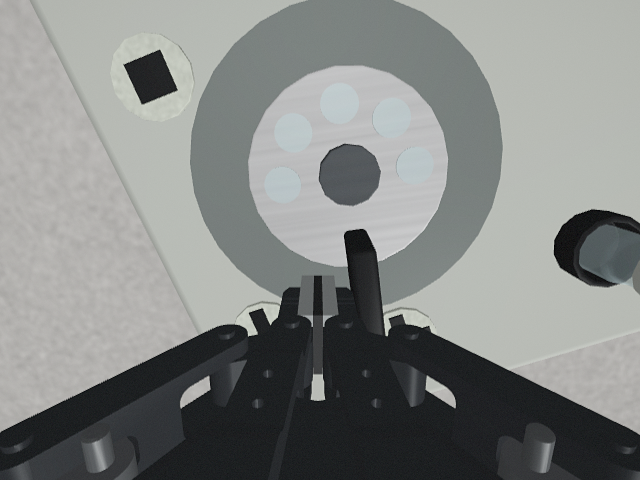

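View pics/s6.png

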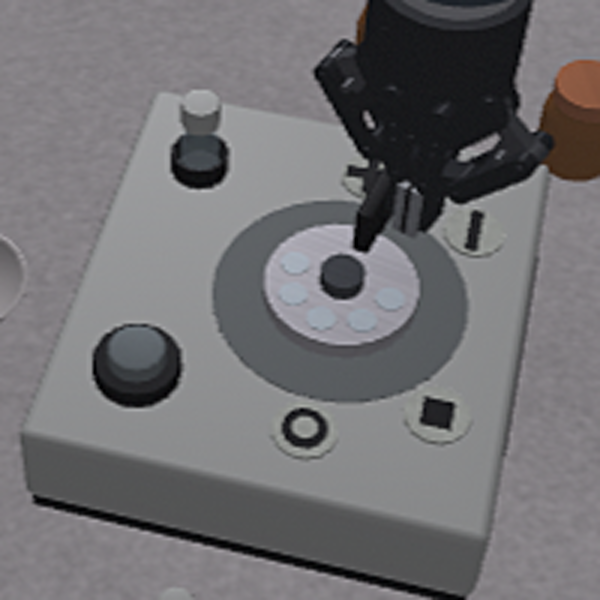

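Run:
```python
from h import *
o=get_obs(); M=R.from_quat(np.roll(o["eef_rot"],-1)).as_matrix(); m=camera_model("wrist")
T=np.eye(4);T[:3,:3]=M;T[:3,3]=o["eef_pos"]; C=np.linalg.inv(T)@m["pose"]
def holes(px,ztcp,zp):
    out=[]
    for u in px:
        d=C[:3,:3]@np.linalg.inv(m["K"])@[*u,1]; s=((ztcp-zp)-C[1,3])/d[1]
        q=C[:3,3]+d*s; out.append([q[0],-q[2]])  # t, r ; CCW: r->t
    return np.array(out)
A=holes([(316,176),(336,126),(387,106),(434,130),(446,180)],.0924,.0823)
B=holes([(283,185),(293,132),(339,103),(391,117),(415,166)],.089,.0823)
a=A-A.mean(0);b=B-B.mean(0)
ang=np.degrees(np.arctan2((a[:,0]*b[:,1]-a[:,1]*b[:,0]).sum(),(a*b).sum())); print("rot in (t,r) frame",ang, np.abs(a).max(),np.linalg.norm(a,axis=1),np.linalg.norm(b,axis=1))
```

```text
rot in (t,r) frame -10.318502001654613 0.02776887794071198 [0.0306352  0.02092679 0.01481536 0.02082453 0.03055102] [0.03034716 0.02060981 0.01460678 0.02047532 0.03064569]
```

```bash
python3 -m jog '[[2.7,0,-0.6,0,-3,0,1],[2.7,0,-0.6,0,-3,0,1],[2.7,0,-0.6,0,-3,0,1],[0,0,0,0,0,0,1],[0,0,0,0,0,0,1]]'
python3 - <<'E'
from h import *
tgt([-.02,0,.087],-90)
E
python3 -m jog '[[-6,0,0,0,0,0,1],[-10,0,0,0,0,0,1],[-16,-30,-15,0,0,0,1],[0,-35,-20,0,0,0,1],[0,-35,-20,0,0,0,1],[0,0,0,0,0,0,1]]'
python3 - <<'E'
from h import *
tgt([-.02,0,.087],-90)
cv2.imwrite("pics/w7.png",camera("wrist"))
i=camera("side");cv2.imwrite("pics/side7.png",i)
cv2.imwrite("pics/s7.png",cv2.resize(i[165:365,255:455],None,fx=3,fy=3,interpolation=cv2.INTER_CUBIC))
E
```

```text
time_s: 5.12
eef_pos: [0.4915, -0.0457, 0.0891]
eef_rot: [-0.705, 0.705, -0.057, 0.057]
wrist_force: [-1.6, -0.9, -1.1]
opening: 0.002
shift mm [12.9  2.  51.2] turn about y 78.83 pos [ 0.4915 -0.0457  0.0891] t 5.12 F [-1.6 -0.9 -1.1] op 0.002 tilt [-0. -1. -0.]
time_s: 5.62
eef_pos: [0.4545, -0.099, 0.1963]
eef_rot: [-0.703, 0.707, -0.053, 0.061]
wrist_force: [1.5, -1.1, 0.7]
opening: -0.002
shift mm [ 39.7 109.2 110.4] turn about y 78.88 pos [ 0.4545 -0.099   0.1963] t 5.62 F [ 1.5 -1.1  0.7] op -0.002 tilt [ 0.012 -1.    -0.005]
```

View pics/w7.png

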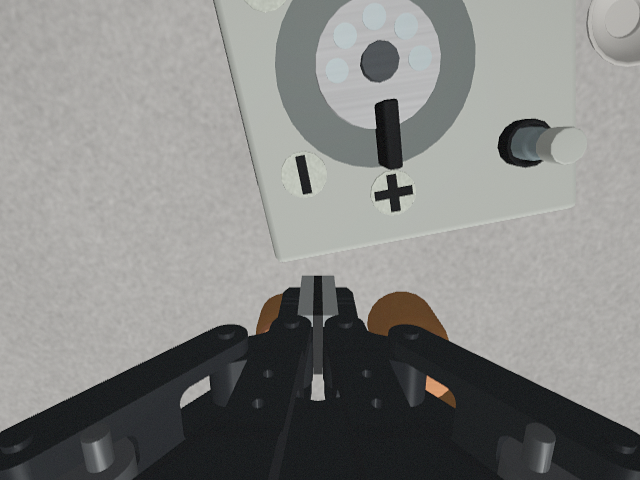

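View pics/s7.png

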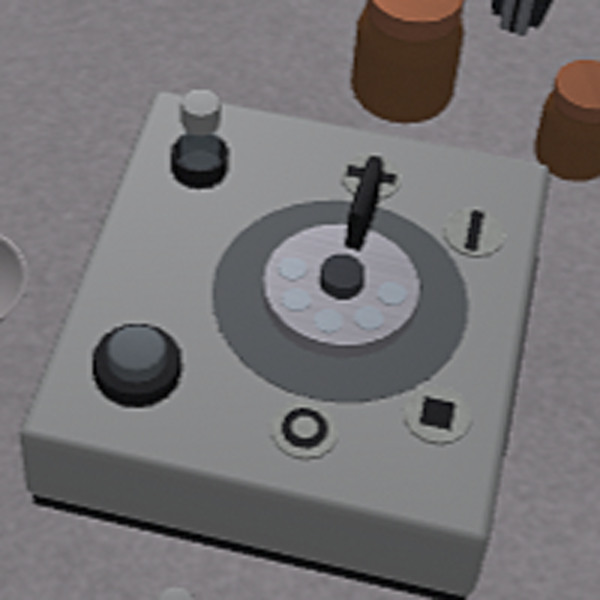

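Run:
```python
import cv2
a=cv2.imread("pics/w7.png")[0:220,260:480]; cv2.imwrite("pics/w7c.png",cv2.resize(a,None,fx=2.7*1,fy=2.7,interpolation=cv2.INTER_CUBIC))
a=cv2.imread("pics/side7.png")[205:285,340:420]; cv2.imwrite("pics/s7c.png",cv2.resize(a,None,fx=7,fy=7,interpolation=cv2.INTER_CUBIC))
```

```text
(no output)
```

View pics/w7c.png

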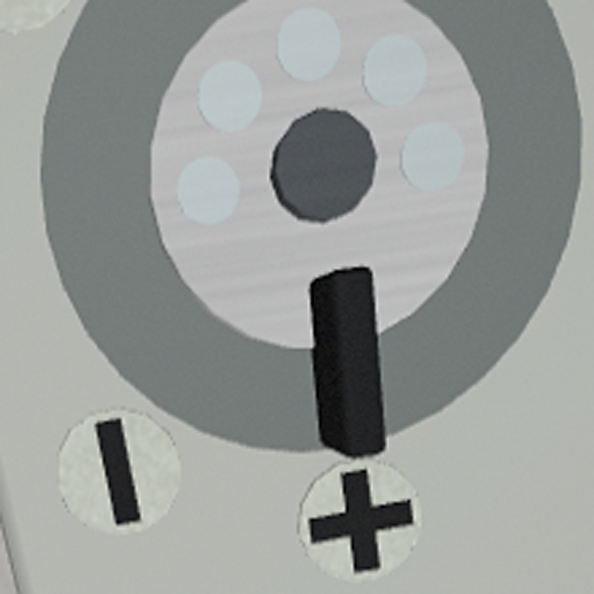

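View pics/s7c.png

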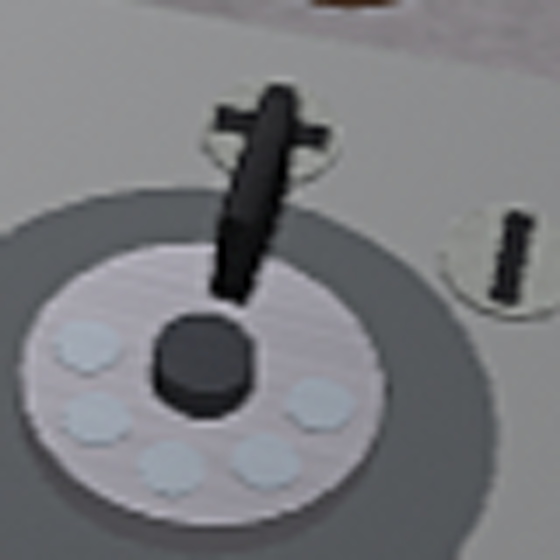

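Run:
```python
from fit import *
m=camera_model("wrist")
c=lambda u:np.array(u)/2.7+[260,0]
hub,bar,cr=c((324,165)),c((119,471)),c((360,521))
p=fitw([cr,bar,None,None,hub])
hb=back(m,hub,.092)[:2]; C=back(m,cr,.0725)[:2]; B=back(m,bar,.0725)[:2]
print("r cross, bar",np.linalg.norm(C-hb),np.linalg.norm(B-hb))
def ang(v): return np.degrees(np.arctan2(v[1],v[0]))
cd=ang(C-hb); bd=ang(B-hb); print("cross,bar dir",cd,bd,"diff",cd-bd)
H=np.array([back(m,c(u),.0822)[:2] for u in [(209,190),(230,95),(310,43),(395,70),(433,156)]])
print("hole r",np.linalg.norm(H-hb,axis=1)*1000,"hole dirs rel. cross",[round((ang(h-hb)-cd)%360,1) for h in H])
o=back(m,c((370,452)),.110)[:2]; i=back(m,c((356,269)),.110)[:2]
print("tab r",np.linalg.norm(o-hb),np.linalg.norm(i-hb),"dir rel cross: outer",ang(o-hb)-cd,"inner",ang(i-hb)-cd,"line",ang(o-i)-cd)
for a in (86,88,90,92,94): print(a,((proj(m,W(p,[pol(a,.066,.11),pol(a,.024,.11)]))-[260,0])*2.7).round(0).tolist())
md=camera_model("side")
for a in (86,88,90,92,94): print(a,((proj(md,W(p0,[pol(a,.066,.11),pol(a,.024,.11)]))-[340,205])*7).round(0).tolist())
```

```text
wrist fit [0.5285 0.0066 0.0341] [0.6, 1.2, -1.4, 1.4, 0.7, -2.0]
r cross, bar 0.08602178053372836 0.08548632997644356
cross,bar dir -87.89121414454573 -133.0641435412297 diff 45.17292939668397
hole r [25.66486572 26.56098161 27.34499292 27.55836151 27.34266432] hole dirs rel. cross [np.float64(267.2), np.float64(220.3), np.float64(174.5), np.float64(130.6), np.float64(86.3)]
tab r 0.06325922680118988 0.024047936949002605 dir rel cross: outer -2.0254964588869626 inner 0.47142441457955897 line -3.5550969025939168
86 [[362.0, 461.0], [349.0, 265.0]]
88 [[372.0, 459.0], [353.0, 264.0]]
90 [[383.0, 457.0], [357.0, 264.0]]
92 [[393.0, 455.0], [361.0, 263.0]]
94 [[403.0, 453.0], [364.0, 262.0]]
86 [[282.0, 91.0], [234.0, 222.0]]
88 [[272.0, 89.0], [231.0, 221.0]]
90 [[262.0, 87.0], [227.0, 220.0]]
92 [[252.0, 85.0], [223.0, 219.0]]
94 [[242.0, 84.0], [220.0, 219.0]]
```

```bash
cat >> h.py <<'E'
def fpos(phi,r,t,z):
    f=np.radians(phi); return [-.02-r*np.cos(f)+t*np.sin(f),-r*np.sin(f)-t*np.cos(f),z]
E
python3 - <<'E'
from h import *
tgt(fpos(82.2,.0512,-.0129-.012,.089),-90+82.2)
E
```

```text
shift mm [ 21.5 101.9  54.8] turn about y -3.3 pos [ 0.4521 -0.096   0.1909] t 5.72 F [ 0.4 -1.3 -0.2] op 0.002 tilt [ 0.004 -1.    -0.001]
```

```bash
python3 -m jog '[[11,20,27,0,0,0,1],[10,20,28,0,0,0,1],[0,20,0,0,-3.3,0,1],[0,0,0,0,0,0,1],[0,0,0,0,0,0,1]]'
python3 - <<'E'
from h import *
tgt(fpos(82.2,.0512,-.0129-.012,.089),-90+82.2)
E
```

```text
time_s: 6.13
eef_pos: [0.4787, -0.0427, 0.1271]
eef_rot: [0.707, -0.706, 0.037, -0.034]
wrist_force: [0.9, 0.0, 0.8]
opening: -0.001
shift mm [ 4.2 38.1 -2.5] turn about y 0.13 pos [ 0.4787 -0.0427  0.1271] t 6.13 F [0.9 0.  0.8] op -0.001 tilt [-0.005 -1.     0.001]
```

```bash
python3 -m jog '[[0,18,-1.5,0,0,0,1],[0,15,-1,0,0,0,1],[0,5,0,0,0,0,1],[0,0,0,0,0,0,1],[0,0,0,0,0,0,1]]'
python3 - <<'E'
from h import *
tgt(fpos(82.2,.0512,-.0129,.089),-90+82.2)
E
```

```text
time_s: 6.55
eef_pos: [0.4809, -0.0469, 0.092]
eef_rot: [-0.706, 0.706, -0.036, 0.036]
wrist_force: [-0.8, 0.0, 0.2]
opening: 0.003
shift mm [13.4  3.   1.5] turn about y 0.07 pos [ 0.4809 -0.0469  0.092 ] t 6.55 F [-0.8  0.   0.2] op 0.003 tilt [ 0. -1. -0.]
```

```bash
python3 -m jog '[[3,1,0.5,0,0,0,1],[3,2,1,0,0,0,1],[2.5,0,0,0,0,0,1],[2,0,0,0,0,0,1],[1.5,0,0,0,0,0,1],[1,0,0,0,0,0,1],[0,0,0,0,0,0,1],[0,0,0,0,0,0,1]]'
python3 - <<'E'
from h import *
tgt(fpos(82.2,.0512,-.0129,.089),-90+82.2)
i=camera("wrist"); cv2.imwrite("pics/w8.png",i)
E
```

```text
time_s: 7.22
eef_pos: [0.4938, -0.0463, 0.0882]
eef_rot: [0.706, -0.706, 0.035, -0.035]
wrist_force: [-1.0, 0.6, 1.5]
opening: -0.001
shift mm [ 0.6 -0.8 -0.4] turn about y 0.15 pos [ 0.4938 -0.0463  0.0882] t 7.22 F [-1.   0.6  1.5] op -0.001 tilt [-0. -1.  0.]
```

View pics/w8.png

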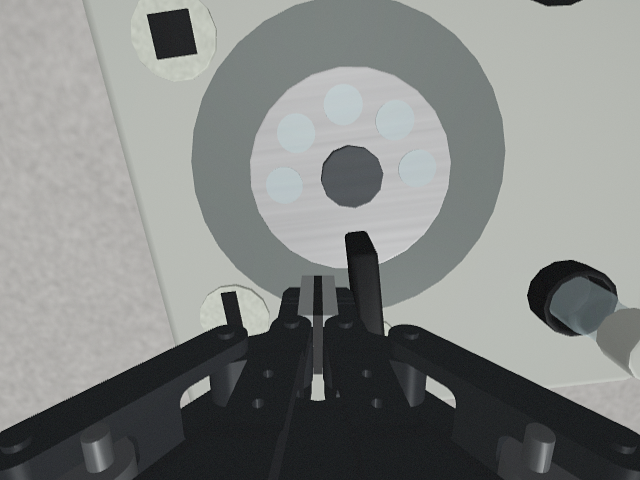

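```bash
python3 -m jog '[[0.6,0,0,0,0,0,1],[0,0,0,0,0,0,1],[-6,0,0,0,0,0,1],[-10,0,0,0,0,0,1],[0,-25,0,0,0,0,1],[8,-30,-20,0,0,0,1],[8,-30,-30,0,0,0,1],[0,-10,-10,0,0,0,1]]'; python3 -m jog '[[0,0,0,0,0,0,1],[0,0,0,0,0,0,1],[0,0,0,0,0,0,1]]'
python3 - <<'E'
from h import *
tgt([-.02,0,.087],-90)
i=camera("wrist"); cv2.imwrite("pics/w9.png",i)
j=camera("side");cv2.imwrite("pics/side9.png",j);k=camera("scene");cv2.imwrite("pics/scene9.png",k)
cv2.imwrite("pics/s9c.png",cv2.resize(j[205:285,340:420],None,fx=7,fy=7,interpolation=cv2.INTER_CUBIC))
cv2.imwrite("pics/c9c.png",cv2.resize(k[195:275,285:385],None,fx=7,fy=7,interpolation=cv2.INTER_CUBIC))
E
```

```text
time_s: 7.93
eef_pos: [0.4907, -0.1084, 0.1869]
eef_rot: [-0.705, 0.708, -0.033, 0.038]
wrist_force: [0.2, -0.0, 0.7]
opening: -0.002
time_s: 8.18
eef_pos: [0.4868, -0.1038, 0.1805]
eef_rot: [0.707, -0.706, 0.036, -0.035]
wrist_force: [-0.1, -0.4, -1.2]
opening: 0.003
shift mm [ 15.2  93.6 108.6] turn about y 82.34 pos [ 0.4868 -0.1038  0.1805] t 8.18 F [-0.1 -0.4 -1.2] op 0.003 tilt [-0.003 -1.     0.001]
```

View pics/w9.png

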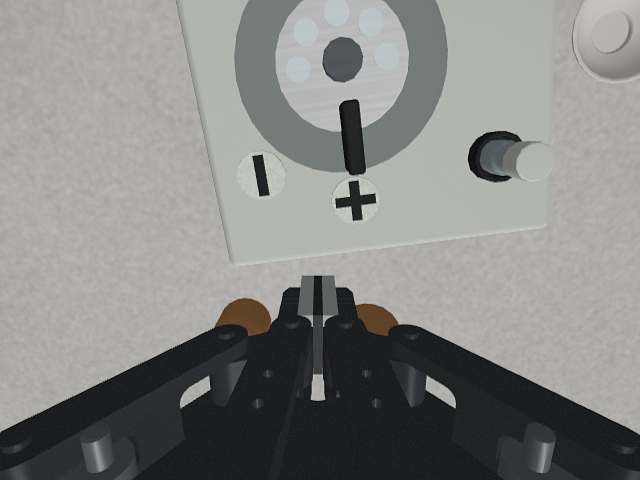

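View pics/s9c.png

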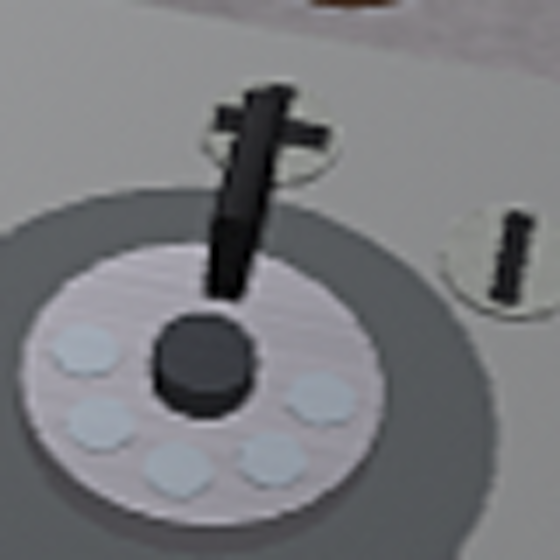

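View pics/c9c.png

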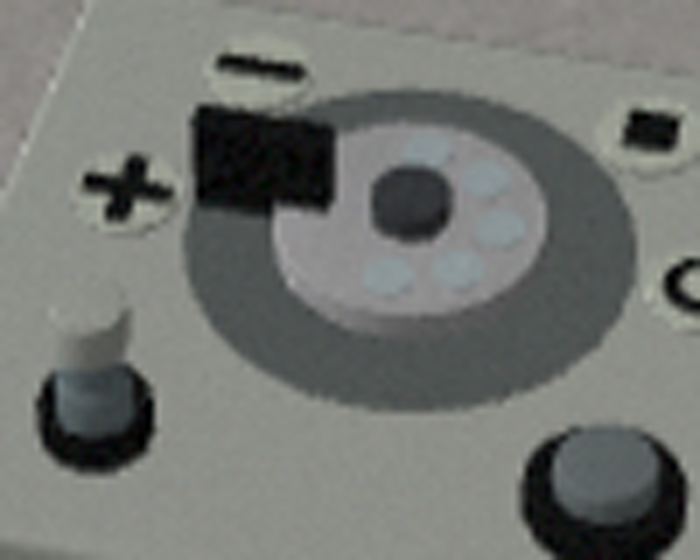

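Run:
```python
import cv2
a=cv2.imread("pics/w9.png")[0:230,230:430]; cv2.imwrite("pics/w9c.png",cv2.resize(a[:,:],None,fx=3.4*0.75,fy=3.4*0.75,interpolation=cv2.INTER_CUBIC))
a=cv2.imread("pics/w9.png")[80:230,285:425]; cv2.imwrite("pics/w9d.png",cv2.resize(a,None,fx=4,fy=4,interpolation=cv2.INTER_CUBIC))
```

```text
(no output)
```

View pics/w9d.png

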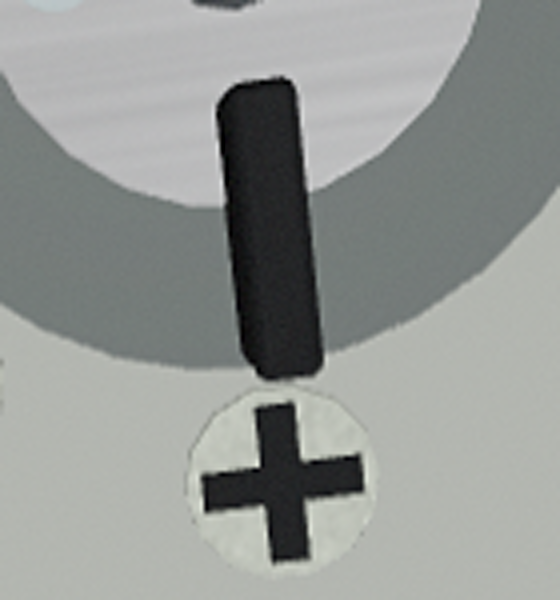

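View pics/w9c.png

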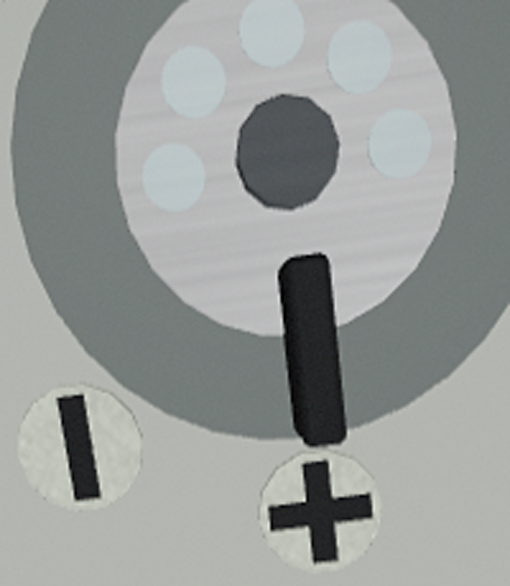

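Run:
```python
from fit import *
m=camera_model("wrist")
c=lambda u:np.array(u)/2.55+[230,0]
d=lambda u:np.array(u)/4+[285,80]
hub,bar,cr=c((287,148)),c((79,447)),d((283,482))
p=fitw([cr,bar,None,None,hub])
hb=back(m,hub,.092)[:2]; C=back(m,cr,.0725)[:2]; B=back(m,bar,.0725)[:2]
def ang(v): return np.degrees(np.arctan2(v[1],v[0]))
cd=ang(C-hb); bd=ang(B-hb); print("cross,bar dir",cd,bd,"r",np.linalg.norm(C-hb),np.linalg.norm(B-hb))
# hub-free: direction of the plate frame from cross->bar chord: cross at 90, bar at 45 -> chord dir
chord=ang(B-C); ref=ang(np.array(pol(45,.088,0))[:2]-np.array(pol(90,.088,0))[:2]); yaw=chord-ref; print("yaw from chord",yaw)
cs=ang(back(m,d((291,560)),.0725)[:2]-back(m,d((274,404)),.0725)[:2]); print("cross stroke dir",cs,"yaw",cs+90)
ed=ang(back(m,d((322,360)),.11)[:2]-back(m,d((296,90)),.11)[:2]); print("tab right edge dir",ed)
H=np.array([back(m,c(u),.0822)[:2] for u in [(174,177),(193,81),(272,30),(360,56),(400,143)]])
for s in (44,45,46,60):pass
# fit pattern: holes at tab+180+k*45, k from +2..-2 about unknown centre
k=np.array([2,1,0,-1,-2])
def f(q): 
    a=np.radians(q[2]+180-45*k); return np.r_[q[0]+q[3]*np.cos(a)-H[:,0],q[1]+q[3]*np.sin(a)-H[:,1]]*1000
for a0 in(-90,):
    r=least_squares(f,[*hb,a0,.027]); print("hole fit",r.x.round(4),"hub",hb.round(4),"res",r.fun.round(1))
ctr=r.x[:2]; 
o=back(m,d((289,372)),.110)[:2]; i=back(m,d((268,87)),.110)[:2]
print("tab line",ang(o-i),"from hub to outer",ang(o-hb),"cross from holecentre",ang(C-ctr))
```

```text
wrist fit [0.5326 0.0034 0.0358] [-0.3, -0.5, 0.3, -0.0, 0.0, 0.4]
cross,bar dir -87.86228704500728 -132.9608625148706 r 0.08856161076461098 0.08826769121291823
yaw from chord 1.859066918258094
cross stroke dir -87.9804426060105 yaw 2.0195573939895013
tab right edge dir -88.15843664667644
hole fit [ 5.12300e-01  2.28000e-02 -8.79641e+01 -1.53000e-02] hub [0.5127 0.0029] res [ 11.1   9.1   0.8  -8.4 -12.6  21.4  -9.5 -22.3 -10.   20.4]
tab line -89.79718417631929 from hub to outer -88.10467671189832 cross from holecentre -88.05639139520501
```

Run:
```python
from fit import *
ms,md=camera_model("scene"),camera_model("side")
for h in (.08,.085,.09,.095): 
    print(h,back(ms,(371.4,261.4),h).round(4),back(md,(300.7,281),h).round(4))
print(W(p0,[.07,.075,.09]))
tgt([.07,.075,.15],-90+82.2)
m=camera_model("wrist"); c=lambda u:np.array(u)/2.55+[230,0]
H=np.array([back(m,c(u),.0822)[:2] for u in [(174,177),(193,81),(272,30),(360,56),(400,143)]])
k=np.array([2,1,0,-1,-2])
def f(q): 
    a=np.radians(q[2]+180+q[4]*k); return np.r_[q[0]+q[3]*np.cos(a)-H[:,0],q[1]+q[3]*np.sin(a)-H[:,1]]*1000
for s in(-45,45):
  r=least_squares(f,[.5127,.0029,-90,.027,s]); print("hole fit",r.x.round(4),"res",r.fun.round(1))
```

```text
0.08 [0.5934 0.079  0.08  ] [0.6011 0.0727 0.08  ]
0.085 [0.5978 0.0796 0.085 ] [0.5999 0.0762 0.085 ]
0.09 [0.6021 0.0803 0.09  ] [0.5987 0.0797 0.09  ]
0.095 [0.6065 0.0809 0.095 ] [0.5975 0.0832 0.095 ]
[[0.59994869 0.08080248 0.09      ]]
shift mm [ 94.1  30.5 194.7] turn about y 0.2 pos [ 0.4871 -0.1037  0.1805] t 8.33 F [-0.5 -0.3 -0.2] op -0.003 tilt [-0.003 -1.     0.001]
hole fit [-8.265900e+00  2.380506e+02 -8.788800e+01 -2.381970e+02 -3.600000e-03] res [ -2.9   5.1   0.6  -4.6   1.9  13.4  -6.2 -14.4  -6.4  13.6]
hole fit [ 5.13000e-01  2.70000e-03 -8.78736e+01  2.72000e-02  4.58524e+01] res [-0.1  0.1  0.  -0.1  0.   0.  -0.1  0.1  0.  -0. ]
```

The turret now points at the cross to within about 0.5°: the tab edge and hole pattern read -87.9 to -88.2°, against -87.9° for the cross. I'll go on to the button.

```bash
python3 -m jog '[[12,0,25,0,0,0,1],[16,0,33,0,0,0,1],[17,0,35,0,0,0,1],[17,0,35,0,0,0,1],[17,0,35,0,0,0,1],[15,0,31,0,0,0,1],[0,0,0,0,0,0,1],[0,0,0,0,0,0,1]]'
python3 - <<'E'
from h import *
tgt([.07,.075,.11],-90+82.2)
cv2.imwrite("pics/w10.png",camera("wrist"))
E
```

```text
time_s: 9.0
eef_pos: [0.6007, 0.0811, 0.1806]
eef_rot: [0.706, -0.706, 0.035, -0.033]
wrist_force: [-0.3, -0.0, -1.0]
opening: -0.001
shift mm [-0.5 70.6 -0.4] turn about y 0.39 pos [0.6007 0.0811 0.1806] t 9.0 F [-0.3 -0.  -1. ] op -0.001 tilt [-0.002 -1.    -0.   ]
```

View pics/w10.png

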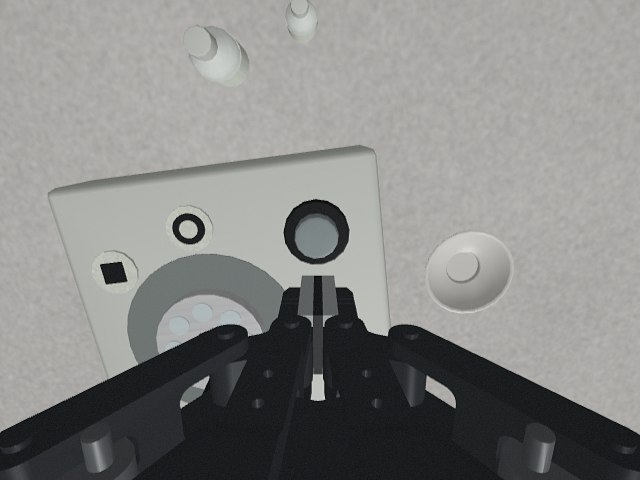

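```bash
python3 - <<'E'
from h import *
print(back(camera_model("wrist"),(317,236),.0895))
E
python3 -m jog '[[0,25,0,0,0,0,1],[0,25,0,0,0,0,1],[0,20,0,0,0,0,1],[0,6,0,0,0,0,1],[0,4,0,0,0,0,1],[0,0,0,0,0,0,1],[0,0,0,0,0,0,1]]'
python3 - <<'E'
from h import *
cv2.imwrite("pics/w11.png",camera("wrist"))
cv2.imwrite("pics/s11.png",cv2.resize(camera("side")[205:325,255:375],None,fx=5,fy=5,interpolation=cv2.INTER_CUBIC))
E
```

```text
[0.60014589 0.07949101 0.0895    ]
time_s: 9.63
eef_pos: [0.6019, 0.0781, 0.1033]
eef_rot: [-0.706, 0.706, -0.035, 0.036]
wrist_force: [-0.3, 0.1, -0.1]
opening: 0.006
```

View pics/s11.png

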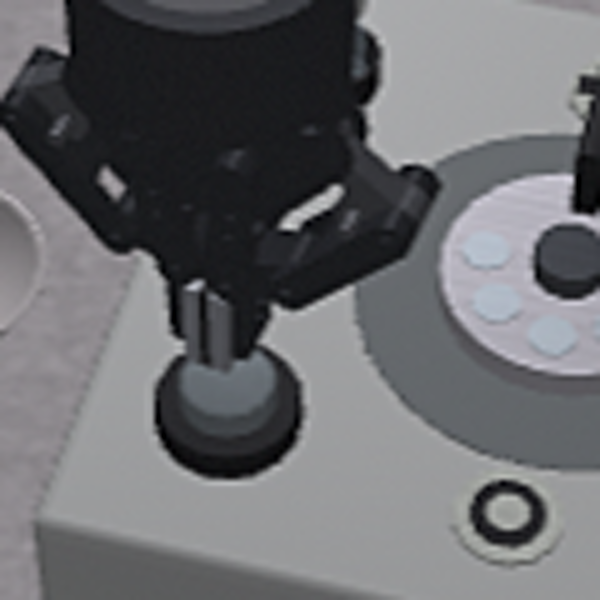

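```bash
python3 -m jog '[[-2,4,2.5,0,0,0,1],[0,4,0,0,0,0,1],[0,2,0,0,0,0,1],[0,0,0,0,0,0,1]]'; python3 -m jog '[[0,2,0,0,0,0,1],[0,0,0,0,0,0,1]]';python3 -m jog '[[0,2,0,0,0,0,1],[0,0,0,0,0,0,1]]'
```

```text
time_s: 10.07
eef_pos: [0.5991, 0.0815, 0.0917]
eef_rot: [0.706, -0.706, 0.035, -0.035]
wrist_force: [0.3, 0.2, 1.5]
opening: -0.003
time_s: 10.23
eef_pos: [0.5995, 0.0814, 0.0901]
eef_rot: [0.706, -0.706, 0.035, -0.035]
wrist_force: [-0.8, 0.8, 1.8]
opening: -0.003
time_s: 10.4
eef_pos: [0.5996, 0.0814, 0.0882]
eef_rot: [0.706, -0.706, 0.035, -0.036]
wrist_force: [-0.6, 0.4, 2.6]
opening: -0.0
```

```bash
python3 -m jog '[[0,2,0,0,0,0,1],[0,0,0,0,0,0,1]]'; python3 -m jog '[[0,1.5,0,0,0,0,1],[0,0,0,0,0,0,1]]'; python3 -m jog '[[0,1,0,0,0,0,1],[0,0,0,0,0,0,1]]'
```

```text
time_s: 10.57
eef_pos: [0.5997, 0.0813, 0.0862]
eef_rot: [0.706, -0.706, 0.035, -0.036]
wrist_force: [-0.9, 1.2, 3.9]
opening: 0.004
time_s: 10.73
eef_pos: [0.5998, 0.0813, 0.0859]
eef_rot: [0.706, -0.706, 0.035, -0.036]
wrist_force: [-4.1, 0.8, 9.9]
opening: 0.001
time_s: 10.9
eef_pos: [0.5999, 0.0813, 0.0858]
eef_rot: [-0.706, 0.706, -0.035, 0.036]
wrist_force: [-5.8, 1.2, 16.2]
opening: 0.001
```

Run:
```python
from h import *
cv2.imwrite("pics/s12.png",cv2.resize(camera("side")[205:325,255:375],None,fx=5,fy=5,interpolation=cv2.INTER_CUBIC))
```

```text
(no output)
```

View pics/s12.png

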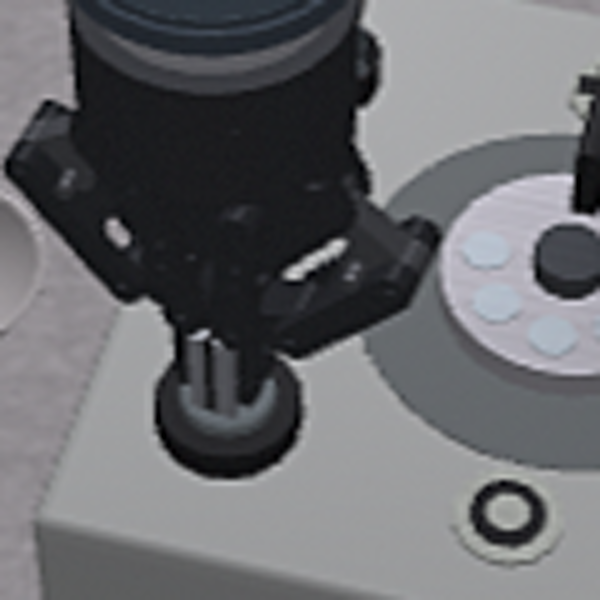

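The fingertip sits within the button's face and has pushed it down into the housing until it bottomed: a hard stop at 0.0859 m with 16 N. I'll let go straight up and check.

```bash
python3 -m jog '[[0,-4,0,0,0,0,1],[0,-8,0,0,0,0,1],[0,-20,0,0,0,0,1],[0,-35,0,0,0,0,1],[0,-35,0,0,0,0,1],[0,-20,0,0,0,0,1],[0,0,0,0,0,0,1],[0,0,0,0,0,0,1]]';python3 -m jog '[[-10,-10,-30,0,0,0,1],[-10,-10,-35,0,0,0,1],[-10,0,-35,0,0,0,1],[-10,0,-35,0,0,0,1],[-10,0,-30,0,0,0,1],[0,0,0,0,0,0,1],[0,0,0,0,0,0,1]]'
python3 - <<'E'
from h import *
o=get_obs();print(o["eef_pos"],o["time_s"])
i=camera("wrist"); cv2.imwrite("pics/w13.png",i)
j=camera("side");cv2.imwrite("pics/side13.png",j);k=camera("scene");cv2.imwrite("pics/scene13.png",k)
E
```

```text
time_s: 11.62
eef_pos: [0.6002, 0.0811, 0.2071]
eef_rot: [-0.706, 0.706, -0.034, 0.036]
wrist_force: [-0.0, 0.1, 0.3]
opening: -0.001
time_s: 12.2
eef_pos: [0.5317, -0.0791, 0.2237]
eef_rot: [0.707, -0.706, 0.038, -0.035]
wrist_force: [-0.1, 0.0, -0.1]
opening: -0.004
[ 0.53168923 -0.0790712   0.22374375] 12.2
```

View pics/w13.png

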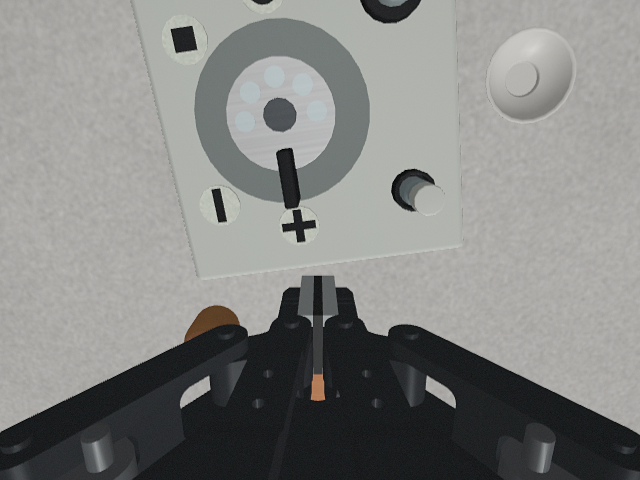

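View pics/side13.png

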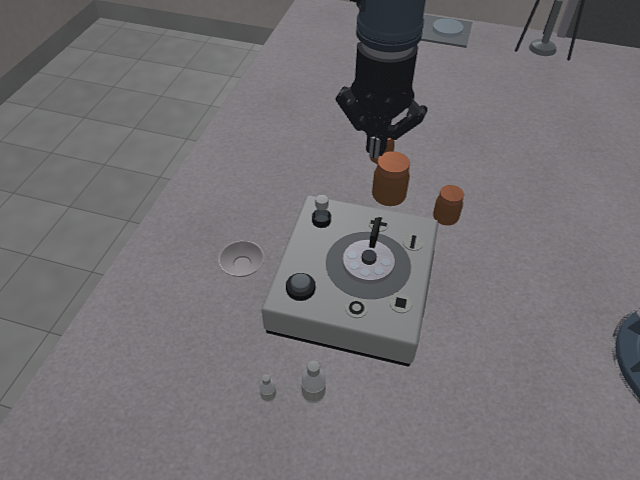

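View pics/scene13.png

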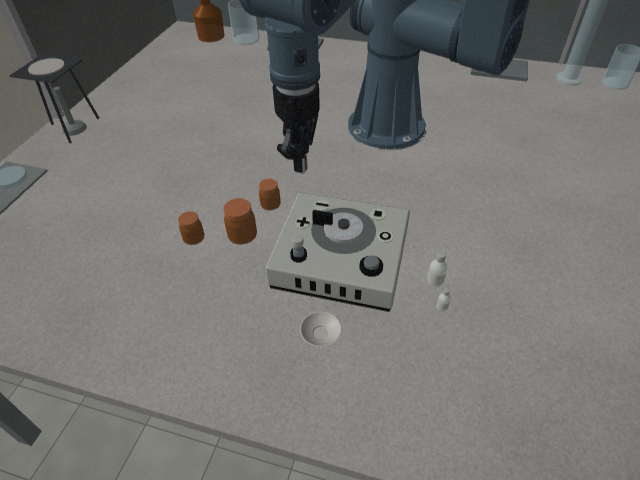

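The tab still points at the cross plate. The button is back up (side view, 301,285), and the vial, bottle, jar and dish are at their original pixel positions. The fingers are clear of everything, so I'll hand in.

```bash
python3 -c "
from bench import hand_in
print(hand_in())"
```

```text
the job is handed in; nothing more can be done
None
```

I set the turret to the cross plate, pressed the read button fully and let it go, then handed in at about 12 s of robot time. The hand-in gave no verdict.

- **Turret:** I pushed the tab round with the closed fingertips to the cross plate at +90°. The first push stopped about 3.5° short. A second small push brought the tab to within about 0.5° of the cross. The hole pattern, the tab's right edge and the hub-to-tab-end line read -87.9 to -88.2°, against about -87.9° for the cross. One rougher reading, the line along the top of the tab, gave -89.8°. I set it aside because the tab's left edge was hard to tell from its side face.
- **Button:** It met the fingertip at a height of about 0.091 m and bottomed out hard at 0.0859 m, roughly 6 mm of travel. The peak force was about 16 N. I judged full travel from that stop and the picture, because the button's joint reading isn't available.
- **Final check:** In the last pictures the button was up again and the tab was still on the cross. The vial, larger bottle, jar and dish stood where they began, and the arm touched nothing.

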